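# Park a small frame on its kickstand puck

## Task

Lift the round foot puck off the freely spinning turntable and lay it flat inside the ring on the dock plate; then flip the frame's folded kickstand all the way down over its spring's centre, so that it stays down. Then grip the frame's top bar, bring the leaning frame upright off its rest without tipping it over the other way, and finish while still holding the bar, frame upright, with the puck still in its ring. Leave the small weight standing on the turntable and do not disturb the block lying behind it.

Things in the scene. Friction and masses are not known exactly. Their poses are not given: they have to be found in the camera images.
- turntable: Low turntable, fixed foot, aluminium disc 200 mm across on top that spins freely and endlessly about the vertical through this origin. Origin at the centre of the foot's underside, on the bench; the disc's top is 30 mm above it.
- puck: Black round foot puck, 48 mm across, 16 mm high, shallow dish in its top, about 60 g, lying off-centre on the turntable disc. Origin at the centre of its underside, z up.
- weight_50: Small brass-coloured laboratory weight, 19 mm across, 31 mm high, standing on the other (far) side of the disc; loose, to be left standing there. Origin at the centre of its underside.
- block_steel: Small grey metal block 20 x 45 x 20 mm lying on the bench behind the turntable; loose, leave it alone. Origin at the centre of its underside.
- dock: Fixed dock: grey base plate 8 mm thick on the bench carrying two ears that hold the frame's hub axle, a padded rest post (108 mm high, behind the frame) and the ring seat. Origin on the underside of the plate, straight below the hub axle. Its y axis is parallel to the axle, its x axis points horizontally from the ring side to the rest-post side, z up; the plate spans x -165 to +85 mm, y -85 to +85 mm. It can stand at a different place and yaw each time.
- seat (a point): Centre of the ring seat, on the top of the dock plate (8 mm above the bench), at x -125, y -35.5 mm in the dock's frame. The ring is a low lip 5 mm high, inner diameter 58 mm, outer 66 mm; the puck lies inside it flat on the plate. The down kickstand's foot hangs over it about 12 mm above the puck when the frame is upright.
- frame (a joint): Tilt of the frame about its hub axle (axle along the dock's y, 40 mm above the dock's origin), rad. -0.30: leaning on the rest post (the start; it falls back there whenever let go near upright); 0: upright; positive: tipped past upright towards the ring side (stop at 0.35). The frame weighs 0.8 kg.
- bar_mid (a point): Middle of the frame's top bar: a round white bar 22 mm thick, 130 mm long, its length along the dock's y, 170 mm from the hub axle (so 210 mm above the bench when upright, at the dock's x = 0). The upright tube (28 mm thick) meets it from below at its middle. A grey box 34 x 60 x 50 mm sits on the rest-post side of the tube, its top 33 mm below the bar's axis.
- kickstand (a joint): Swing of the kickstand about its pivot, rad. 0: folded up, along the dock's +y (start); 2.04: fully down, at its stop. An over-centre spring pushes it back to 0 below 1.02 and on to 2.04 beyond, where it snaps down by itself; torque at most 0.4 Nm, at the ends: 3 to 5 N on the leg near the foot moves it. A hard or sudden push could lift the leaning frame off its rest.
- kick_pivot (a point): Kickstand pivot, on the frame: 120 mm up the tube from the hub axle and 35 mm out to the ring side. The pivot's axis is the frame's own x axis (the dock's x turned with the frame's tilt).
- kick_foot (a point): Centre of the rubber foot ball (18 mm across) at the end of the kickstand's leg, a straight round bar 12 mm thick and 150 mm long from the pivot to here. When folded the leg points along the dock's +y, a little up (0.17 rad) and splayed out to the ring side by 90 mm; swinging down, the foot moves first downward, then towards the dock's -y, on a circle of 120 mm radius about the pivot's axis, always 90 mm out from the pivot along it.

How it is judged:
By the outcome, as a careful person would: the job done as asked, in the order asked, and still so for the second after the job is handed in, while the arm keeps its last pose, push and grip.
It also fails if it takes over 67 s, if anything falls off the work surface, if the arm or the gripper's body presses on something with over 40 N, if the wrist force passes 120 N, or if a joint passes its speed limit or range.

## Robot

A 6-joint arm with a two-finger parallel gripper is mounted at the origin on a cart in front of the work surface, level with it; the furniture and walls round the work are solid. World frame = base frame: x ahead of the robot, y to its left, z up, the work surface at z = 0. Lengths are in m, angles in rad, forces in N, time in s.
With the tool pointing down it reaches from about 0.3 to 0.775 m from the base axis. Payload 14.6 kg.
Tool frame: the origin (TCP) lies on the centre line of the jaws, within the pads' length; the fingertips stand 11 mm ahead of it and the grasp point (between the pads) lies 8 mm behind it; y points along the fingers, x is the direction in which the jaws open and shut, and the axes are right-handed (so a half turn about y gives the same grasp; the last joint's range is limited). The gripper opens to 94 mm and grips with 3 to 60 N. Pads are 16 mm wide; open, the fingers measure 119 mm over their backs; the gripper's body (75 mm by 177 mm) begins 78 mm behind the grasp point.
Start: joints at [-1.211, 0.3, 1.521, -0, 1.321, -0.067], TCP at [0.228, -0.501, 0.216] pointing down, gripper open.
Joint ranges: [-3.03, 3.03], [-0.79, 2.21], [0.23, 2.52], [-1.04, 4.18], [0, 3.07], [-2.55, 2.55]. Speed limits (rad/s): [2.22, 2.22, 2.57, 3.14, 3.14, 3.14].

## Interface

Orientations are given as [roll, pitch, yaw] about the fixed x, y, z axes, in that order (R = Rz(yaw) Ry(pitch) Rx(roll)).
In Python, from station import ctrl, imaging gives the robot as it stands. The module is installed in compiled form; this text tells all that it offers.
- The arm moves only by the tool apply_moves, never from a script. Its argument "deltas" is a list of rows, each an object with "dp": the shift along the tool's x, y, z in m, a list of three; "roll": the turn about the tool's y in rad; "grip": the closure, from -1 (fully open) to 1 (shut). In form: [{"dp": [tx, ty, tz], "roll": roll, "grip": grip}, ...]. A call has 1 to 10 rows; each row shifts and turns the commanded pose from where the row before left it, along the tool's axes as they then stand; what a row does not reach is not made up. A row lasts 1/8 s, in which the tool goes at most 62.5 mm and 10.7 degrees, less where a joint would pass 70% of its speed; a pose out of reach is approached as far as the arm can. A call with a gripper value outside its range is refused whole. The fingers move at their own pace and stop on an object; "newtons" is the grip in N (left out, the last holds). Time passes only in rows, so rows that do not move let the fingers close. It gives the time, the measured TCP pose, the force and the opening at its end, in the units of the state.
- ctrl.get_obs(): the state, without advancing time (a new reading comes with each control period).
- imaging.camera(name): name is "scene" or "top" or "wrist"; returns the picture (420x560x3 uint8, blue, green, red); there is no depth.
- imaging.camera_info(name): a dict with "K" (3x3 intrinsics, pixels), "world_from_camera" (4x4, takes a point from camera to world coordinates). Camera axes: x right, y down, z forward; pixel columns grow to the right and rows downward; lengths in m; the calibration is good to about 2 mm. A picture is of the moment at which its call begins: read the wrist's pose just before it. camera_info takes no time and is no camera call; for the wrist camera it gives the pose at the moment of the call.
- ctrl.hand_in(): hands the job in, once; it reports no verdict.
The state is a dict: "time_s": time; "qpos": joint angles; "joint_vel": joint speeds; "tau": joint torques, N m; "ee_pos": TCP position; "eef_rot": TCP orientation; "force": force on the tool from outside, world axes, zero at the start; "moment": the same for the moment, N m; "grip_width": finger opening in m.
Only numpy, scipy, OpenCV 4.12 (cv2) and the standard library are available. Lean on these libraries where they do the work, as an engineer would, in place of code of your own. Each camera call takes 0.05 s, during which the arm holds its last target. There are 200 camera calls.

## Working session

There is one attempt and no reset: what is moved stays moved. The work goes in short steps, Python scripts to look and compute and a tool call to move; the robot and the scene stay as the last step left them, time stands still between calls to the robot, and variables do not carry over. Pictures are saved under pics/ and viewed, about 8 in all and at most 12, crops included, and the job is handed in when it is done.

Besides the shell and the picture viewer there is one more tool, called after ">>>" by a JSON object that holds its "op" and its "data", one argument or row to a line. apply_moves: Moves the arm, as the interface text tells. Its arguments: {"type":"object","properties":{"deltas":{"type":"array"},"newtons":{"type":"number"}},"required":["deltas"]}

```bash
mkdir -p pics
cat > h.py <<'E'
import numpy as np, cv2
from station import ctrl, imaging
from scipy.spatial.transform import Rotation as R
def snap(n,f):
    im=imaging.camera(n).copy(); cv2.imwrite('pics/'+f+'.png',im); return im
def ray(info,u,v,z):
    K=np.array(info['K']);T=np.array(info['world_from_camera'])
    d=T[:3,:3]@np.linalg.inv(K)@[u,v,1];o=T[:3,3]
    return o+d*(z-o[2])/d[2]
def proj(info,p):
    K=np.array(info['K']);T=np.linalg.inv(np.array(info['world_from_camera']))
    q=K@(T[:3,:3]@np.array(p)+T[:3,3]);return q[:2]/q[2]
E
python3 - <<'E'
from h import *
a=snap('scene','s0');b=snap('top','t0')
for n in('scene','top'):
    i=imaging.camera_info(n);print(n,np.round(i['K'],1).tolist(),np.round(i['world_from_camera'],3).tolist())
print(ctrl.get_obs())
E
```

```text
scene [[472.3, 0.0, 281.4], [0.0, 472.3, 213.4], [0.0, 0.0, 1.0]] [[-0.486, -0.386, 0.784, -0.303], [-0.874, 0.202, -0.442, 0.607], [0.012, -0.9, -0.435, 0.624], [0.0, 0.0, 0.0, 1.0]]
top [[420.0, 0.0, 273.7], [0.0, 420.0, 207.2], [0.0, 0.0, 1.0]] [[-0.015, -0.998, 0.061, 0.519], [-1.0, 0.015, -0.005, 0.114], [0.004, -0.061, -0.998, 1.122], [0.0, 0.0, 0.0, 1.0]]
{'time_s': 0.1, 'qpos': array([-1.21058400e+00,  3.00398573e-01,  1.52150824e+00, -1.22872261e-05,
        1.32068682e+00, -6.66204355e-02]), 'joint_vel': array([ 0.00116089, -0.0015472 , -0.00137097,  0.00015491, -0.00110635,
       -0.00051661]), 'tau': array([ 1.48039460e-03, -5.32645190e+01, -3.53281224e+01,  7.09560653e-02,
        2.34573882e-02, -6.72238798e-05]), 'ee_pos': array([ 0.22760201, -0.50045844,  0.21595692]), 'eef_rot': array([-1.57074157e+00,  9.99552271e-04, -1.14396049e+00]), 'force': array([ 0.69755752,  0.22839211, -0.3239314 ]), 'moment': array([-0.05310875, -0.0427818 , -0.03728027]), 'grip_width': 0.09396329078385858}
```

View pics/s0.png

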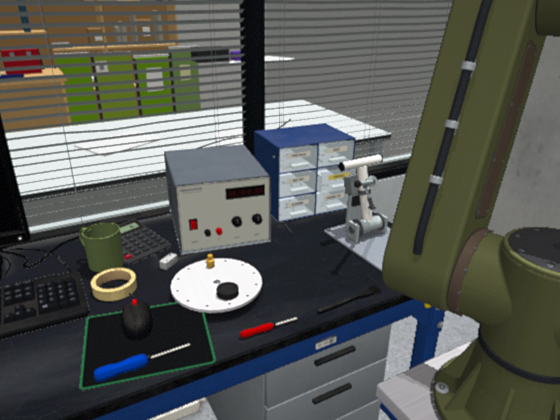

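View pics/t0.png

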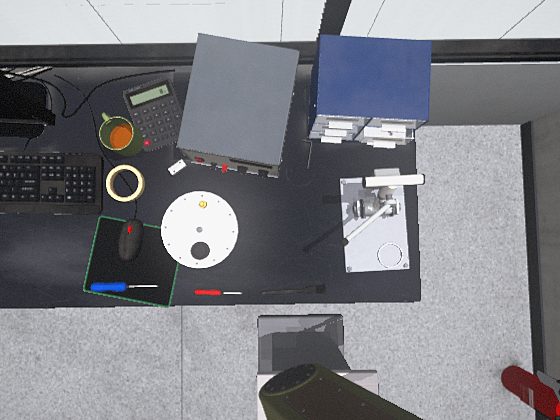

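Run:
```python
from h import *
t=cv2.imread('pics/t0.png')
a=cv2.resize(t[160:285,320:445],None,fx=4.8,fy=4.8,interpolation=cv2.INTER_CUBIC)
b=cv2.resize(t[185:275,155:245],None,fx=2.2,fy=2.2,interpolation=cv2.INTER_CUBIC)
c=np.zeros((600,798,3),np.uint8);c[:]=80
c[:600,:600]=a;c[:198,600:798]=b
cv2.imwrite('pics/c0.png',c)
```

```text
(no output)
```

View pics/c0.png

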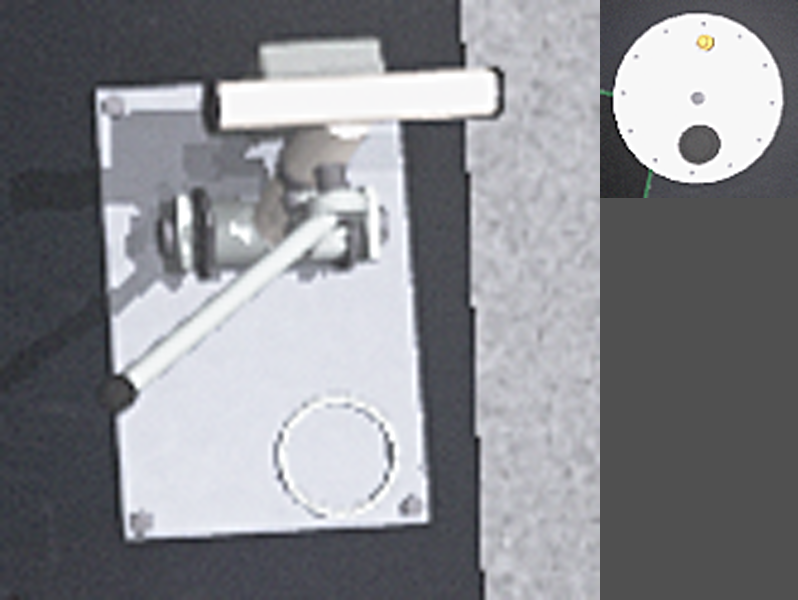

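```bash
cat >> h.py <<'E'
def dockpts(seat,yaw,tilt=-0.30,k=0.):
    # frame tilt: positive tips to ring side (-x)
    c,s=np.cos(yaw),np.sin(yaw);Rd=np.array([[c,-s,0],[s,c,0],[0,0,1]])
    o=np.array([seat[0],seat[1],0])-Rd@[-.125,-.0355,0]
    Rf=R.from_euler('y',-tilt).as_matrix()
    ax=np.array([0,0,.04]); W=lambda p:o+Rd@p
    F=lambda p:W(ax+Rf@np.array(p))
    a=0.17-k
    foot=np.array([-.125,.12*np.cos(a),.12+.12*np.sin(a)])
    return dict(o=o,bar=F([0,0,.17]),b1=F([0,.065,.17]),b2=F([0,-.065,.17]),piv=F([-.035,0,.12]),foot=F(foot),c1=W(np.array([-.165,.085,.008])),c2=W(np.array([-.165,-.085,.008])),c3=W(np.array([.085,.085,.008])))
E
python3 - <<'E'
from h import *
T=imaging.camera_info('top');S=imaging.camera_info('scene')
f=lambda u,v:((u+.5)/4.8-.5+320,(v+.5)/4.8-.5+160)
g=lambda u,v:((u-600+.5)/2.2-.5+155,(v+.5)/2.2-.5+185)
r=lambda p,z:ray(T,*p,z)
seat=r(f(336,456),.0105);c1=r(f(127,541),.008);c2=r(f(428,522),.008);c3=r(f(97,88),.008)
d=c3-c1;e=c1-c2
print('seat',seat,'edge',np.linalg.norm(d),np.linalg.norm(e))
y1=np.arctan2(d[1],d[0]);y2=np.arctan2(-e[0],e[1]);print('yaw',y1,y2)
D=dockpts(seat,(y1+y2)/2)
for k,v in D.items():print(k,v.round(4),'top crop',((proj(T,v)-[320,160]+.5)*4.8-.5).round(0),'scene',proj(S,v).round(0))
for n,p,z in(('puck',(699,144),.046),('tt',(698,98),.03),('w',(705,42),.061)):
    q=r(g(*p),z);print(n,q.round(4),proj(S,q).round(0))
i=imaging.camera_info('wrist');o=ctrl.get_obs()
M=np.eye(4);M[:3,:3]=R.from_euler('xyz',o['eef_rot']).as_matrix();M[:3,3]=o['ee_pos']
print(M.round(3));print((np.linalg.inv(M)@np.array(i['world_from_camera'])).round(3),np.round(i['K'],0).tolist())
E
```

```text
seat [ 0.45623037 -0.19565021  0.0105    ] edge 0.2506351524684998 0.16602013333753063
yaw 0.04076820356953474 0.046589125064482956
o [ 0.5796 -0.1547  0.    ] top crop [250. 234.] scene [365. 238.]
bar [ 0.6298 -0.1525  0.2024] top crop [347. 100.] scene [359. 163.]
b1 [ 0.6269 -0.0876  0.2024] top crop [206. 108.] scene [340. 167.]
b2 [ 0.6326 -0.2175  0.2024] top crop [488.  92.] scene [378. 159.]
piv [ 0.5816 -0.1546  0.165 ] top crop [332. 210.] scene [370. 182.]
foot [ 0.4965 -0.04    0.211 ] top crop [113. 395.] scene [356. 184.]
c1 [ 0.411 -0.077  0.008] top crop [122. 542.] scene [383. 272.]
c2 [ 0.4184 -0.2468  0.008 ] top crop [430. 523.] scene [433. 254.]
c3 [ 0.6608 -0.0661  0.008 ] top crop [90. 90.] scene [322. 230.]
puck [0.4771 0.2986 0.046 ] [226. 288.]
tt [0.5305 0.3022 0.03  ] [216. 282.]
w [0.5944 0.2885 0.061 ] [210. 255.]
[[ 0.414 -0.     0.91   0.228]
 [-0.91   0.001  0.414 -0.5  ]
 [-0.001 -1.     0.     0.216]
 [ 0.     0.     0.     1.   ]]
[[ 1.    -0.     0.     0.001]
 [-0.    -0.241  0.971 -0.167]
 [-0.    -0.971 -0.241  0.069]
 [ 0.     0.     0.     1.   ]] [[302.0, 0.0, 279.0], [0.0, 302.0, 210.0], [0.0, 0.0, 1.0]]
```

>>> {"op": "apply_moves", "data": {
  "deltas": [
    {"dp": [0, -0.012, 0], "roll": -0.181, "grip": -1},
    {"dp": [0, -0.012, 0], "roll": -0.181, "grip": -1},
    {"dp": [0, -0.012, 0], "roll": -0.181, "grip": -1},
    {"dp": [0, -0.012, 0], "roll": -0.181, "grip": -1},
    {"dp": [0, -0.012, 0], "roll": -0.181, "grip": -1},
    {"dp": [0, -0.012, 0], "roll": -0.181, "grip": -1},
    {"dp": [0, -0.012, 0], "roll": -0.181, "grip": -1},
    {"dp": [0, -0.012, 0], "roll": -0.181, "grip": -1},
    {"dp": [0, -0.012, 0], "roll": -0.181, "grip": -1}
  ]
}}

```text
time_s: 1.23
ee_pos: [0.2276, -0.5006, 0.3245]
eef_rot: [-1.57, -0.0, 0.491]
force: [0.4, 0.8, 0.3]
grip_width: 0.0944
```

>>> {"op": "apply_moves", "data": {
  "deltas": [
    {"dp": [0.0395, 0, 0.0393], "roll": 0, "grip": -1},
    {"dp": [0.0395, 0, 0.0393], "roll": 0, "grip": -1},
    {"dp": [0.0395, 0, 0.0393], "roll": 0, "grip": -1},
    {"dp": [0.0395, 0, 0.0393], "roll": 0, "grip": -1},
    {"dp": [0.0395, 0, 0.0393], "roll": 0, "grip": -1},
    {"dp": [0.0395, 0, 0.0393], "roll": 0, "grip": -1},
    {"dp": [0.0395, 0, 0.0393], "roll": 0, "grip": -1},
    {"dp": [0.0395, 0, 0.0393], "roll": 0, "grip": -1}
  ]
}}

```text
time_s: 2.22
ee_pos: [0.3607, -0.0734, 0.3245]
eef_rot: [-1.571, -0.0, 0.485]
force: [0.7, -0.2, 0.5]
grip_width: 0.0942
```

>>> {"op": "apply_moves", "data": {
  "deltas": [
    {"dp": [0.0395, 0, 0.0393], "roll": 0, "grip": -1},
    {"dp": [0.0395, 0, 0.0393], "roll": 0, "grip": -1},
    {"dp": [0.0395, 0, 0.0393], "roll": 0, "grip": -1},
    {"dp": [0.0395, 0, 0.0393], "roll": 0, "grip": -1},
    {"dp": [0.0395, 0, 0.0393], "roll": 0, "grip": -1},
    {"dp": [0.0395, 0, 0.0393], "roll": 0, "grip": -1},
    {"dp": [0.0395, 0, 0.0393], "roll": 0, "grip": -1}
  ]
}}

```text
time_s: 3.1
ee_pos: [0.4772, 0.299, 0.3241]
eef_rot: [-1.571, 0.0, 0.485]
force: [0.5, -0.8, 0.9]
grip_width: 0.094
```

>>> {"op": "apply_moves", "data": {
  "deltas": [
    {"dp": [0, 0.025, 0], "roll": -0.181, "grip": -1},
    {"dp": [0, 0.025, 0], "roll": -0.181, "grip": -1},
    {"dp": [0, 0.025, 0], "roll": -0.181, "grip": -1},
    {"dp": [0, 0.025, 0], "roll": -0.181, "grip": -1},
    {"dp": [0, 0.025, 0], "roll": -0.181, "grip": -1},
    {"dp": [0, 0.025, 0], "roll": -0.181, "grip": -1},
    {"dp": [0, 0, 0], "roll": 0, "grip": -1}
  ]
}}

```text
time_s: 3.98
ee_pos: [0.4763, 0.2967, 0.1728]
eef_rot: [-1.568, 0.002, 1.57]
force: [-0.3, -1.5, 0.7]
grip_width: 0.0942
```

Run:
```python
from h import *
o=ctrl.get_obs();i=imaging.camera_info('wrist');a=snap('wrist','w1')
print(o['ee_pos'],o['eef_rot'],o['qpos'],proj(i,[.4771,.2986,.046]))
import pickle;pickle.dump(i,open('w1.pkl','wb'))
```

```text
[0.47626647 0.29667878 0.17279736] [-1.56756271  0.00175936  1.56987435] [ 4.91842143e-01  3.64894122e-01  1.53916805e+00 -2.14950753e-05
  1.24121169e+00 -1.07802237e+00] [282.10014153 208.4997711 ]
```

View pics/w1.png

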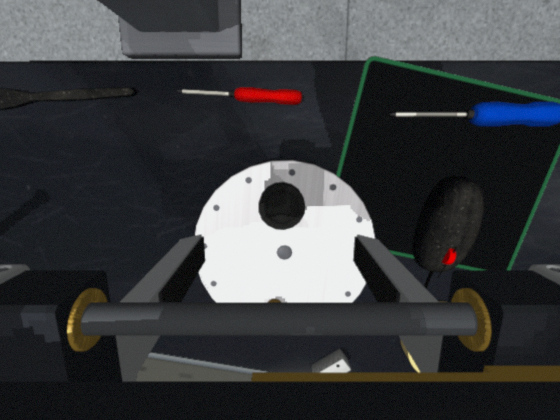

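>>> {"op": "apply_moves", "data": {
  "deltas": [
    {"dp": [0.001, 0.03, 0.001], "roll": 0, "grip": -1},
    {"dp": [0, 0.03, 0], "roll": 0, "grip": -1},
    {"dp": [0, 0.03, 0], "roll": 0, "grip": -1},
    {"dp": [0, 0.015, 0], "roll": 0, "grip": -1},
    {"dp": [0, 0.01, 0], "roll": 0, "grip": -1},
    {"dp": [0, 0.005, 0], "roll": 0, "grip": -1},
    {"dp": [0, 0, 0], "roll": 0, "grip": -1}
  ]
}}

```text
time_s: 4.9
ee_pos: [0.4762, 0.2982, 0.0549]
eef_rot: [-1.571, -0.0, 1.571]
force: [-1.1, -0.8, -0.7]
grip_width: 0.0938
```

>>> {"op": "apply_moves", "data": {
  "deltas": [
    {"dp": [0, 0.006, 0], "roll": 0, "grip": -1},
    {"dp": [0, 0, 0], "roll": 0, "grip": 1},
    {"dp": [0, 0, 0], "roll": 0, "grip": 1},
    {"dp": [0, 0, 0], "roll": 0, "grip": 1},
    {"dp": [0, 0, 0], "roll": 0, "grip": 1},
    {"dp": [0, 0, 0], "roll": 0, "grip": 1},
    {"dp": [0, 0, 0], "roll": 0, "grip": 1}
  ],
  "newtons": 15
}}

```text
time_s: 5.78
ee_pos: [0.476, 0.2981, 0.0485]
eef_rot: [-1.571, -0.0, 1.571]
force: [-0.6, -0.5, 0.3]
grip_width: 0.0476
```

>>> {"op": "apply_moves", "data": {
  "deltas": [
    {"dp": [0, -0.006, 0], "roll": 0, "grip": 1},
    {"dp": [0, -0.014, 0], "roll": 0, "grip": 1},
    {"dp": [0, -0.03, 0], "roll": 0, "grip": 1},
    {"dp": [0, -0.05, 0], "roll": 0, "grip": 1},
    {"dp": [0, -0.05, 0], "roll": 0, "grip": 1},
    {"dp": [0, -0.05, 0], "roll": 0, "grip": 1},
    {"dp": [0, -0.03, 0], "roll": 0, "grip": 1},
    {"dp": [0, -0.02, 0], "roll": 0, "grip": 1}
  ]
}}

```text
time_s: 6.78
ee_pos: [0.4759, 0.298, 0.3013]
eef_rot: [-1.573, -0.001, 1.571]
force: [-0.3, 0.9, -0.3]
grip_width: 0.0474
```

>>> {"op": "apply_moves", "data": {
  "deltas": [
    {"dp": [-0.03, 0, 0.002], "roll": 0, "grip": 1},
    {"dp": [-0.055, 0, 0.002], "roll": 0, "grip": 1},
    {"dp": [-0.055, 0, 0.002], "roll": 0, "grip": 1},
    {"dp": [-0.055, 0, 0.002], "roll": 0, "grip": 1},
    {"dp": [-0.055, 0, 0.002], "roll": 0, "grip": 1},
    {"dp": [-0.055, 0, 0.002], "roll": 0, "grip": 1},
    {"dp": [-0.055, 0, 0.002], "roll": 0, "grip": 1},
    {"dp": [-0.055, 0, 0.002], "roll": 0, "grip": 1},
    {"dp": [-0.055, 0, 0.002], "roll": 0, "grip": 1},
    {"dp": [-0.024, 0, 0.002], "roll": 0, "grip": 1}
  ]
}}

```text
time_s: 8.02
ee_pos: [0.4554, -0.1982, 0.2993]
eef_rot: [-1.571, 0.0, 1.569]
force: [1.5, 0.9, -1.0]
grip_width: 0.0476
```

>>> {"op": "apply_moves", "data": {
  "deltas": [
    {"dp": [0, 0.03, 0], "roll": 0, "grip": 1},
    {"dp": [0, 0.04, 0], "roll": 0, "grip": 1},
    {"dp": [0, 0.04, 0], "roll": 0, "grip": 1},
    {"dp": [0, 0.04, 0], "roll": 0, "grip": 1},
    {"dp": [0, 0.04, 0], "roll": 0, "grip": 1},
    {"dp": [0, 0.02, 0], "roll": 0, "grip": 1},
    {"dp": [0, 0, 0], "roll": 0, "grip": 1}
  ]
}}

```text
time_s: 8.9
ee_pos: [0.4557, -0.1957, 0.0882]
eef_rot: [-1.569, -0.001, 1.571]
force: [-0.6, 0.6, 0.1]
grip_width: 0.0472
```

Run:
```python
from h import *
o=ctrl.get_obs();i=imaging.camera_info('wrist');a=snap('wrist','w2')
print(o['ee_pos'],o['eef_rot'],o['grip_width'],o['qpos'][5],o['force'],proj(i,[.4562,-.1957,.0105]),proj(i,o['ee_pos']-[0,0,.0185]))
```

```text
[ 0.45570503 -0.19569441  0.08823534] [-1.56929233e+00 -7.91891734e-04  1.57103946e+00] 0.047223321135581045 -2.0505338463614278 [-0.56612601  0.64695476  0.13838343] [280.09434957 221.53357479] [280.50977804 245.99467621]
```

View pics/w2.png

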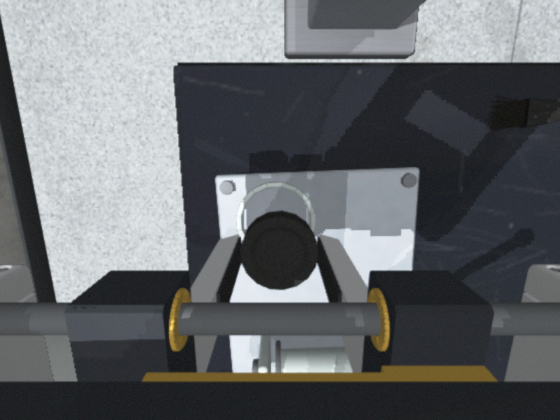

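Run:
```python
from h import *
a=cv2.imread('pics/w2.png')[160:310,205:345]
cv2.imwrite('pics/w2c.png',cv2.resize(a,None,fx=4,fy=4,interpolation=cv2.INTER_CUBIC))
i=imaging.camera_info('wrist')
for dy in(-.031,.031):print('ring side',proj(i,[.4562,-.1957+dy,.0125]))
for p in ([.4562-.031,-.1957,.0125],[.411,-.077,.008],[.4184,-.2468,.008]):print(proj(i,p))
```

```text
ring side [243.53285765 221.01945668]
ring side [317.53670279 221.03838816]
[280.5882143  184.36495679]
[426.05165514 166.27199086]
[218.42457728 175.28876364]
```

View pics/w2c.png

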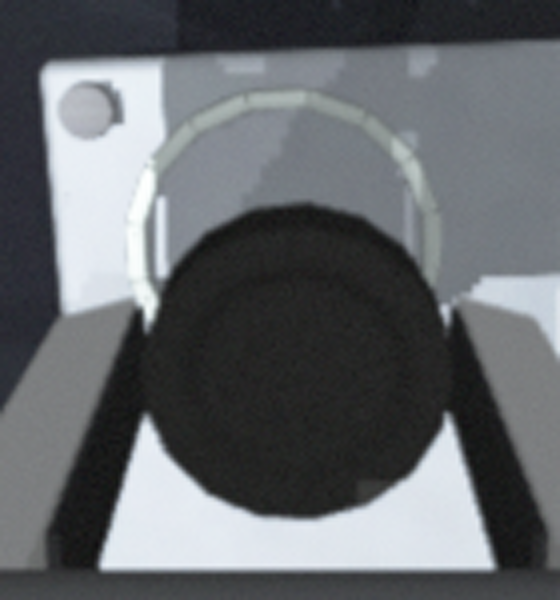

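Run:
```python
from h import *
i=imaging.camera_info('wrist');e=ctrl.get_obs()['ee_pos']
for s in(-.024,.024):
  print(proj(i,e+[s,0,-.0025]),proj(i,e+[s,0,-.0185]))
```

```text
[280.6921515  216.83959357] [280.55339852 210.16840754]
[280.56799488 291.74995902] [280.44669311 279.71125947]
```

>>> {"op": "apply_moves", "data": {
  "deltas": [
    {"dp": [-0.003, 0.02, -0.001], "roll": 0, "grip": 1},
    {"dp": [0, 0.02, 0], "roll": 0, "grip": 1},
    {"dp": [0, 0.01, 0], "roll": 0, "grip": 1},
    {"dp": [0, 0.005, 0], "roll": 0, "grip": 1},
    {"dp": [0, 0.003, 0], "roll": 0, "grip": 1},
    {"dp": [0, 0, 0], "roll": 0, "grip": 1}
  ]
}}

```text
time_s: 9.7
ee_pos: [0.4573, -0.199, 0.0308]
eef_rot: [-1.571, 0.0, 1.571]
force: [0.5, 0.3, -1.7]
grip_width: 0.0471
```

>>> {"op": "apply_moves", "data": {
  "deltas": [
    {"dp": [0, 0.002, 0.001], "roll": 0, "grip": 1},
    {"dp": [0, 0.0018, 0], "roll": 0, "grip": 1},
    {"dp": [0, 0, 0], "roll": 0, "grip": 1},
    {"dp": [0, 0, 0], "roll": 0, "grip": -0.3},
    {"dp": [0, 0, 0], "roll": 0, "grip": -0.3},
    {"dp": [0, 0, 0], "roll": 0, "grip": -0.3}
  ]
}}

```text
time_s: 10.45
ee_pos: [0.4561, -0.1989, 0.0267]
eef_rot: [-1.571, 0.0, 1.571]
force: [-0.5, -0.0, 0.1]
grip_width: 0.0614
```

>>> {"op": "apply_moves", "data": {
  "deltas": [
    {"dp": [0, -0.01, 0], "roll": 0, "grip": -0.3},
    {"dp": [0, -0.02, 0], "roll": 0, "grip": -0.3},
    {"dp": [0, -0.03, 0], "roll": 0, "grip": -0.3},
    {"dp": [0, -0.03, 0], "roll": 0, "grip": -0.3},
    {"dp": [0, 0, 0.02], "roll": 0, "grip": -0.3},
    {"dp": [0, 0, 0], "roll": 0, "grip": -0.3}
  ]
}}

```text
time_s: 11.2
ee_pos: [0.4358, -0.199, 0.1174]
eef_rot: [-1.571, 0.0, 1.57]
force: [0.0, -0.3, 0.7]
grip_width: 0.0613
```

Run:
```python
from h import *
o=ctrl.get_obs();i=imaging.camera_info('wrist');a=snap('wrist','w3')
print(o['ee_pos'],o['grip_width'],proj(i,[.456,-.199,.0105]))
u,v=proj(i,[.456,-.199,.0105]).astype(int)
w=a[max(0,v-90):v+90,u-110:u+110]
cv2.imwrite('pics/w3c.png',cv2.resize(w,None,fx=3,fy=3,interpolation=cv2.INTER_CUBIC))
```

```text
[ 0.43575384 -0.19897594  0.11743312] 0.06129050013830948 [280.03299334 232.78735019]
```

View pics/w3c.png

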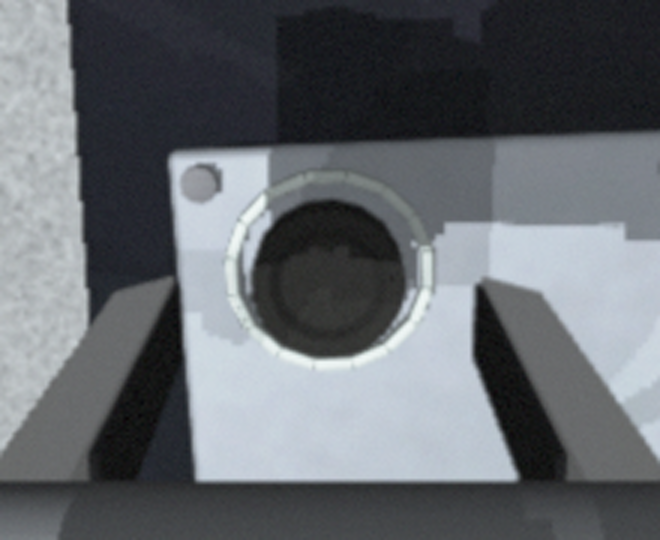

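```bash
cat >> h.py <<'E'
SEAT=(.456,-.1985);YAW=.0435
def path(yaw):
    out=[]
    for k,f in zip(np.linspace(0,1.4,15),np.linspace(.88,.76,15)):
        D=dockpts(SEAT,YAW,-.30,k);d=D['foot']-D['piv']
        P=D['piv']+f*d; s=np.hypot(d[0],d[1])/np.linalg.norm(d)
        out.append(P+[0,0,.006/s+.011])
    return np.array(out)
def tool(dw,yaw):
    c,s=np.cos(yaw),np.sin(yaw);dw=np.atleast_2d(dw)
    return np.c_[dw@[c,s,0],-dw[:,2],dw@[-s,c,0]]
E
python3 - <<'E'
from h import *
p=path(.8);print(p.round(4));print(tool(np.diff(p,axis=0),.8).round(4))
D=dockpts(SEAT,YAW,-.3,2.04);print('down foot',D['foot'],'piv',D['piv'])
e=ctrl.get_obs()['ee_pos'];print(tool(p[0]-e,.8), tool(p[0]-e,1.571))
E
```

```text
[[ 0.5065 -0.0566  0.2228]
 [ 0.5041 -0.0565  0.2123]
 [ 0.5018 -0.0574  0.202 ]
 [ 0.4996 -0.0593  0.192 ]
 [ 0.4976 -0.0622  0.1824]
 [ 0.4957 -0.0661  0.1732]
 [ 0.494  -0.0708  0.1645]
 [ 0.4925 -0.0764  0.1564]
 [ 0.4913 -0.0827  0.149 ]
 [ 0.4903 -0.0896  0.1423]
 [ 0.4896 -0.0971  0.1364]
 [ 0.4891 -0.1051  0.1313]
 [ 0.4889 -0.1135  0.1271]
 [ 0.489  -0.1221  0.1237]
 [ 0.4894 -0.131   0.1212]]
[[-0.0016  0.0104  0.0018]
 [-0.0023  0.0103  0.001 ]
 [-0.0029  0.01    0.0002]
 [-0.0035  0.0097 -0.0006]
 [-0.0041  0.0092 -0.0013]
 [-0.0046  0.0087 -0.0021]
 [-0.005   0.0081 -0.0028]
 [-0.0054  0.0074 -0.0035]
 [-0.0057  0.0067 -0.0041]
 [-0.0059  0.0059 -0.0047]
 [-0.0061  0.0051 -0.0052]
 [-0.0061  0.0042 -0.0057]
 [-0.0062  0.0034 -0.0061]
 [-0.0061  0.0025 -0.0064]]
down foot [ 0.4631461  -0.19805995  0.08203332] piv [ 0.58136172 -0.15750971  0.16498359]
[[ 0.15111571 -0.10557379  0.04881276]] [[ 0.14239763 -0.10557379 -0.0702962 ]]
```

>>> {"op": "apply_moves", "data": {
  "deltas": [
    {"dp": [0, -0.05, 0], "roll": 0, "grip": 1},
    {"dp": [0, -0.055, 0], "roll": 0, "grip": 1},
    {"dp": [0, -0.05, 0], "roll": 0, "grip": 1},
    {"dp": [0.05, 0, -0.0233], "roll": 0, "grip": 1},
    {"dp": [0.05, 0, -0.0233], "roll": 0, "grip": 1},
    {"dp": [0.0424, 0, -0.0237], "roll": 0.17, "grip": 1},
    {"dp": [0, 0, 0], "roll": 0.18, "grip": 1},
    {"dp": [0, 0, 0], "roll": 0.18, "grip": 1},
    {"dp": [0, 0, 0], "roll": 0.18, "grip": 1},
    {"dp": [0, 0, 0], "roll": 0.061, "grip": 1}
  ]
}}

```text
time_s: 12.5
ee_pos: [0.5069, -0.0562, 0.2715]
eef_rot: [-1.57, 0.0, 0.796]
force: [-0.2, -0.9, -0.5]
grip_width: 0.0004
```

Run:
```python
from h import *
p=path(.8);o=ctrl.get_obs();e=o['ee_pos'];print(e,o['eef_rot'],o['force'],tool(p[0]-e,.8))
i=imaging.camera_info('wrist');w=snap('wrist','w4');s=snap('scene','s4')
D=dockpts(SEAT,YAW);S=imaging.camera_info('scene')
for n in('foot','piv'):print(n,proj(i,D[n]),proj(S,D[n]))
print('tip',proj(i,e-[0,0,.011]),proj(S,e-[0,0,.011]))
c=np.zeros((420,800,3),np.uint8);c[:,:400]=w[:,80:480];c[:,400:]=cv2.resize(s[130:235,310:410],(400,420),interpolation=cv2.INTER_CUBIC)
cv2.imwrite('pics/c4.png',c)
```

```text
[ 0.50686653 -0.0562221   0.27151273] [-1.57033079e+00  2.14580372e-04  7.96401793e-01] [-0.24385085 -0.90169461 -0.46642925] [[-5.06581353e-04  4.87526092e-02 -8.04630340e-06]]
foot [283.28656829 204.73378006] [356.89717339 184.30479613]
piv [260.38366925 327.97714482] [370.85248496 181.96292057]
tip [280.77906913 248.80738039] [360.53387885 161.77587448]
```

View pics/c4.png

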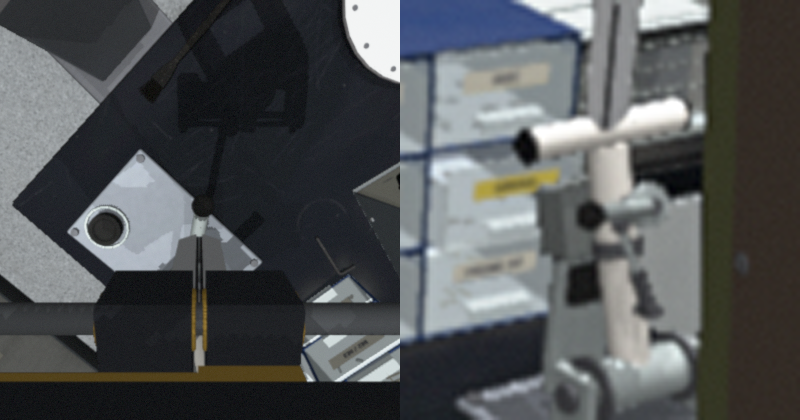

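>>> {"op": "apply_moves", "data": {
  "deltas": [
    {"dp": [0, 0.02, 0], "roll": 0, "grip": 1},
    {"dp": [0, 0.015, 0], "roll": 0, "grip": 1},
    {"dp": [0, 0.005, 0], "roll": 0, "grip": 1},
    {"dp": [0, 0.003, 0], "roll": 0, "grip": 1},
    {"dp": [0, 0.003, 0], "roll": 0, "grip": 1},
    {"dp": [0, 0.003, 0], "roll": 0, "grip": 1},
    {"dp": [0, 0, 0], "roll": 0, "grip": 1}
  ]
}}

```text
time_s: 13.48
ee_pos: [0.5065, -0.0565, 0.2228]
eef_rot: [-1.571, -0.0, 0.8]
force: [0.5, -0.5, 2.6]
grip_width: 0.0001
```

>>> {"op": "apply_moves", "data": {
  "deltas": [
    {"dp": [-0.001, 0.005, 0.001], "roll": 0, "grip": 1},
    {"dp": [-0.001, 0.005, 0.001], "roll": 0, "grip": 1},
    {"dp": [-0.001, 0.005, 0.0005], "roll": 0, "grip": 1},
    {"dp": [-0.001, 0.005, 0.0005], "roll": 0, "grip": 1}
  ]
}}

```text
time_s: 13.98
ee_pos: [0.5012, -0.0573, 0.2022]
eef_rot: [-1.57, 0.0, 0.8]
force: [-1.4, 1.5, 2.9]
grip_width: 0.0005
```

Run:
```python
from h import *
o=ctrl.get_obs();e=o['ee_pos'];S=imaging.camera_info('scene')
s=snap('scene','s5')
p=path(.8)
j=np.argmin(abs(p[:,2]-e[2]));print(e,o['force'],j,(e-p[j]).round(4))
for t in(-.3,-.25,-.2):
  D=dockpts(SEAT,YAW,t,.1*j);print(t,[proj(S,D[n]).round(1) for n in('b1','b2','foot','piv')])
a=cv2.imread('pics/s4.png');d=cv2.absdiff(a,s).max(2)[150:172,334:352];print('bar left end diff',d.max())
```

```text
[ 0.50119086 -0.05725052  0.202189  ] [-1.3588676   1.5036083   2.88494602] 2 [-0.0006  0.0001  0.0002]
-0.3 [array([340.6, 167.1]), array([378.5, 158.9]), array([357.5, 194.6]), array([370.9, 182. ])]
-0.25 [array([342.6, 167.2]), array([380.7, 159. ]), array([359.4, 197.4]), array([372.5, 182.8])]
-0.2 [array([344.7, 167.5]), array([382.9, 159.2]), array([361.2, 200.4]), array([374.1, 183.7])]
bar left end diff 6
```

>>> {"op": "apply_moves", "data": {
  "deltas": [
    {"dp": [-0.0015, 0.005, 0.0001], "roll": 0, "grip": 1},
    {"dp": [-0.0015, 0.005, 0.0001], "roll": 0, "grip": 1},
    {"dp": [-0.0018, 0.0049, -0.0003], "roll": 0, "grip": 1},
    {"dp": [-0.0018, 0.0049, -0.0003], "roll": 0, "grip": 1},
    {"dp": [-0.0021, 0.0046, -0.0006], "roll": 0, "grip": 1},
    {"dp": [-0.0021, 0.0046, -0.0006], "roll": 0, "grip": 1},
    {"dp": [-0.0023, 0.0044, -0.001], "roll": 0, "grip": 1},
    {"dp": [-0.0023, 0.0044, -0.001], "roll": 0, "grip": 1},
    {"dp": [-0.0025, 0.0041, -0.0014], "roll": 0, "grip": 1},
    {"dp": [-0.0025, 0.0041, -0.0014], "roll": 0, "grip": 1}
  ]
}}

```text
time_s: 15.28
ee_pos: [0.4917, -0.0766, 0.1563]
eef_rot: [-1.571, 0.0, 0.8]
force: [-1.7, 1.1, 2.2]
grip_width: 0.0001
```

Run:
```python
from h import *
o=ctrl.get_obs();e=o['ee_pos'];S=imaging.camera_info('scene')
s=snap('scene','s6')
p=path(.8)
print(e,o['force'],(e-p[7]).round(4))
D=dockpts(SEAT,YAW,-.3,.7);print([proj(S,D[n]).round(1) for n in('foot','piv')])
a=cv2.imread('pics/s4.png');d=cv2.absdiff(a,s).max(2)[150:172,334:352];print('bar left end diff',d.max())
cv2.imwrite('pics/c6.png',cv2.resize(s[130:265,310:420],None,fx=4,fy=4,interpolation=cv2.INTER_CUBIC))
```

```text
[ 0.49172809 -0.07660864  0.15631347] [-1.68566683  1.10966912  2.20934448] [-0.0008 -0.0002 -0.0001]
[array([365.6, 216.8]), array([370.9, 182. ])]
bar left end diff 189
```

View pics/c6.png

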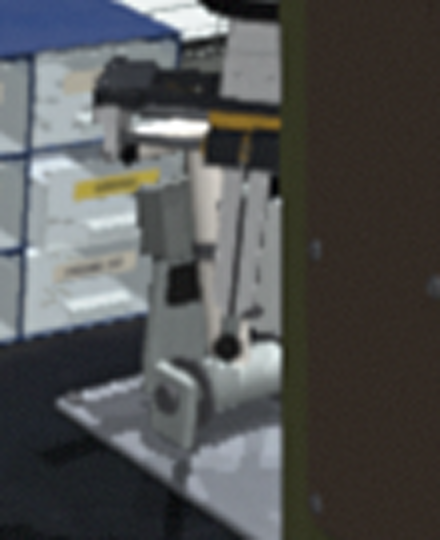

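>>> {"op": "apply_moves", "data": {
  "deltas": [
    {"dp": [-0.0027, 0.0037, -0.0018], "roll": 0, "grip": 1},
    {"dp": [-0.0027, 0.0037, -0.0018], "roll": 0, "grip": 1},
    {"dp": [-0.0029, 0.0034, -0.002], "roll": 0, "grip": 1},
    {"dp": [-0.0029, 0.0034, -0.002], "roll": 0, "grip": 1},
    {"dp": [-0.003, 0.003, -0.0024], "roll": 0, "grip": 1},
    {"dp": [-0.003, 0.003, -0.0024], "roll": 0, "grip": 1},
    {"dp": [-0.0061, 0.005, -0.0052], "roll": 0, "grip": 1},
    {"dp": [-0.0061, 0.004, -0.0057], "roll": 0, "grip": 1},
    {"dp": [-0.006, 0.003, -0.006], "roll": 0, "grip": 1},
    {"dp": [0, 0, 0], "roll": 0, "grip": 1}
  ]
}}

```text
time_s: 16.58
ee_pos: [0.4881, -0.1228, 0.1242]
eef_rot: [-1.57, 0.0, 0.799]
force: [-0.4, -0.2, 0.1]
grip_width: 0.0005
```

Run:
```python
from h import *
o=ctrl.get_obs();e=o['ee_pos'];S=imaging.camera_info('scene')
print(e,o['force'])
i=imaging.camera_info('wrist');w=snap('wrist','w7');s=snap('scene','s7')
D=dockpts(SEAT,YAW,-.3,2.04);print(proj(i,D['foot']),proj(S,D['foot']),proj(S,D['b1']))
c=np.zeros((540,800,3),np.uint8);c[:420,:360]=w[:,80:440];c[:,360:]=cv2.resize(s[130:265,310:420],(440,540),interpolation=cv2.INTER_CUBIC)
cv2.imwrite('pics/c7.png',c)
```

```text
[ 0.48808466 -0.12280355  0.12419307] [-0.37641459 -0.17667301  0.12096062]
[185.8018581  276.83882489] [410.13001692 225.34422547] [340.60333417 167.12794094]
```

View pics/c7.png

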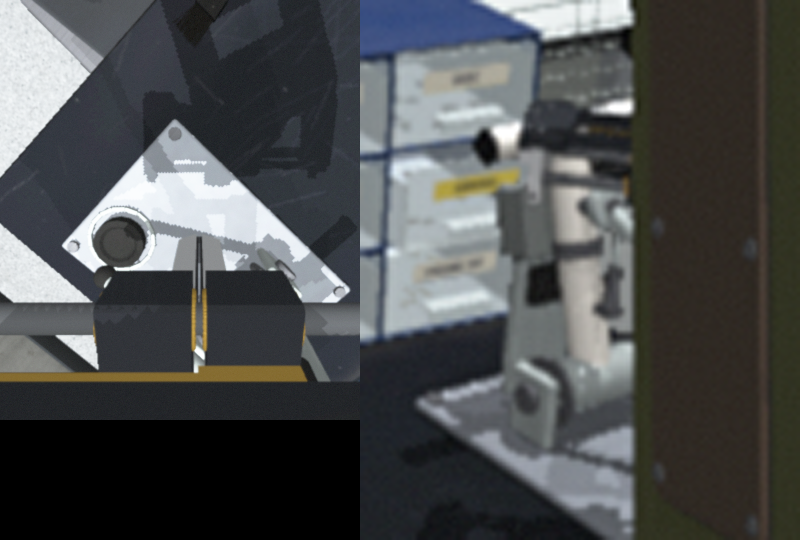

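Run:
```python
from h import *
T=imaging.camera_info('top');S=imaging.camera_info('scene')
for z in(.2,.25,.3):
  q=ray(T,428,124,z);print(z,q.round(3),proj(S,q).round(0)); q=ray(T,313,117,z);print(z,q.round(3),proj(S,q).round(0))
D=dockpts(SEAT,YAW);U=dockpts(SEAT,YAW,0)
f=.042/.065
g=D['bar']+(D['b1']-D['bar'])*f;g[2]-=.008
u=U['bar']+(U['b1']-U['bar'])*f;u[2]-=.008
e=ctrl.get_obs()['ee_pos'];print('grasp',g,'up',u, e)
print(tool(g-e,.8),tool(u-g,YAW))
ph=np.linspace(-.3,0,9);print(np.diff(np.c_[.17*np.sin(-ph),.17*np.cos(ph)],axis=0).round(4))
```

```text
0.2 [ 0.755 -0.238  0.2  ] [356. 146.]
0.2 [0.775 0.018 0.2  ] [276. 158.]
0.25 [ 0.742 -0.219  0.25 ] [355. 132.]
0.25 [0.761 0.023 0.25 ] [277. 141.]
0.3 [ 0.73 -0.2   0.3 ] [354. 116.]
0.3 [0.747 0.029 0.3  ] [278. 124.]
grasp [ 0.62770248 -0.11345285  0.1944072 ] up [ 0.57751157 -0.11563753  0.202     ] [ 0.48821985 -0.1222539   0.1245059 ]
[[ 0.10349197 -0.0699013  -0.09392696]] [[-5.02384351e-02 -7.59279685e-03  1.39650536e-17]]
[[-0.0061  0.0018]
 [-0.0062  0.0015]
 [-0.0062  0.0013]
 [-0.0063  0.0011]
 [-0.0063  0.0008]
 [-0.0063  0.0006]
 [-0.0064  0.0004]
 [-0.0064  0.0001]]
```

>>> {"op": "apply_moves", "data": {
  "deltas": [
    {"dp": [0, -0.04, 0], "roll": 0, "grip": 1},
    {"dp": [0, -0.05, 0], "roll": 0, "grip": 0.5},
    {"dp": [0, -0.05, 0], "roll": 0, "grip": 0.2},
    {"dp": [0, -0.05, 0], "roll": 0, "grip": 0.2},
    {"dp": [0, -0.01, 0], "roll": 0, "grip": 0.2}
  ]
}}

```text
time_s: 17.3
ee_pos: [0.4887, -0.1221, 0.3278]
eef_rot: [-1.576, -0.002, 0.8]
force: [-0.2, 0.8, -0.4]
grip_width: 0.0359
```

>>> {"op": "apply_moves", "data": {
  "deltas": [
    {"dp": [0, 0, 0], "roll": 0.15, "grip": -0.06},
    {"dp": [0, 0, 0], "roll": 0.15, "grip": -0.06},
    {"dp": [0, 0, 0], "roll": 0.15, "grip": -0.06},
    {"dp": [0, 0, 0], "roll": 0.15, "grip": -0.06},
    {"dp": [0, 0, 0], "roll": 0.1565, "grip": -0.06},
    {"dp": [0.045, 0.01, 0.001], "roll": 0, "grip": -0.06},
    {"dp": [0.055, 0.01, 0.001], "roll": 0, "grip": -0.06},
    {"dp": [0.0395, 0.01, 0.001], "roll": 0, "grip": -0.06},
    {"dp": [0, 0.01, 0], "roll": 0, "grip": -0.06},
    {"dp": [0, 0, 0], "roll": 0, "grip": -0.06}
  ]
}}

```text
time_s: 18.55
ee_pos: [0.6267, -0.1129, 0.283]
eef_rot: [-1.57, 0.002, 0.044]
force: [0.1, -0.4, -0.4]
grip_width: 0.0497
```

Run:
```python
from h import *
o=ctrl.get_obs();e=o['ee_pos'];print(e,o['eef_rot'],o['grip_width'],o['force'],tool([.6277-e[0],-.1135-e[1],.1944-e[2]],YAW))
i=imaging.camera_info('wrist');w=snap('wrist','w8')
D=dockpts(SEAT,YAW)
for n in('b1','b2','bar'):print(n,proj(i,D[n]))
print('grasp',proj(i,[.6277,-.1135,.2024]),proj(i,[.6277-.011,-.1135,.2024]),proj(i,[.6277+.011,-.1135,.2024]))
cv2.imwrite('pics/w8c.png',cv2.resize(w[100:400,160:400],None,fx=2,fy=2,interpolation=cv2.INTER_CUBIC))
```

```text
[ 0.62666874 -0.11291883  0.28298056] [-1.57007909  0.00246247  0.04368709] 0.04970788637602447 [ 0.13223177 -0.43285329 -0.38859272] [[ 0.00100501  0.08858056 -0.00062547]]
b1 [281.07731011 191.97692261]
b2 [280.81699829 329.01532622]
bar [280.93952723 264.51126162]
grasp [281.02116887 218.70402832] [268.07666833 218.15124449] [293.95689062 219.25643726]
```

View pics/w8c.png

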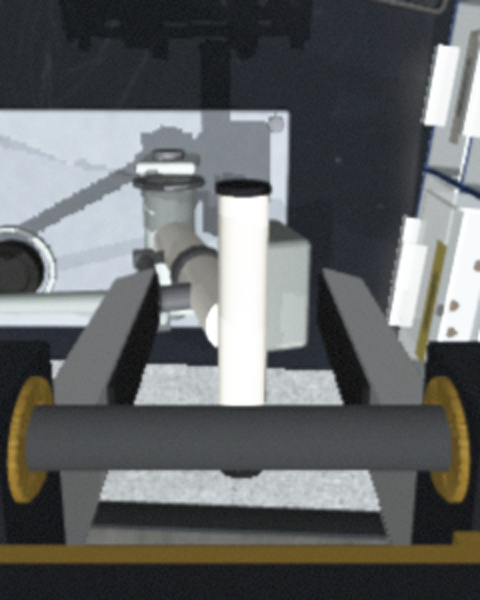

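>>> {"op": "apply_moves", "data": {
  "deltas": [
    {"dp": [0.001, 0.03, 0.003], "roll": 0, "grip": -0.06},
    {"dp": [0, 0.03, 0], "roll": 0, "grip": -0.06},
    {"dp": [0, 0.018, 0], "roll": 0, "grip": -0.06},
    {"dp": [0, 0.01, 0], "roll": 0, "grip": -0.06},
    {"dp": [0, 0, 0], "roll": 0, "grip": -0.06}
  ]
}}

```text
time_s: 19.23
ee_pos: [0.6282, -0.1102, 0.1967]
eef_rot: [-1.571, -0.0, 0.043]
force: [0.3, 0.2, 0.8]
grip_width: 0.05
```

>>> {"op": "apply_moves", "data": {
  "deltas": [
    {"dp": [0, 0, 0], "roll": 0, "grip": 1},
    {"dp": [0, 0, 0], "roll": 0, "grip": 1},
    {"dp": [0, 0, 0], "roll": 0, "grip": 1},
    {"dp": [0, 0, 0], "roll": 0, "grip": 1},
    {"dp": [0, 0, 0], "roll": 0, "grip": 1},
    {"dp": [0, 0, 0], "roll": 0, "grip": 1}
  ],
  "newtons": 20
}}

```text
time_s: 19.98
ee_pos: [0.6282, -0.1101, 0.1967]
eef_rot: [-1.571, -0.0, 0.043]
force: [-3.2, -0.6, 4.4]
grip_width: 0.0212
```

>>> {"op": "apply_moves", "data": {
  "deltas": [
    {"dp": [-0.0031, -0.0009, 0], "roll": 0, "grip": 1},
    {"dp": [-0.0061, -0.0017, 0], "roll": 0, "grip": 1},
    {"dp": [-0.0062, -0.0014, 0], "roll": 0, "grip": 1},
    {"dp": [-0.0062, -0.0012, 0], "roll": 0, "grip": 1},
    {"dp": [-0.0063, -0.001, 0], "roll": 0, "grip": 1},
    {"dp": [-0.0063, -0.0007, 0], "roll": 0, "grip": 1},
    {"dp": [-0.0063, -0.0005, 0], "roll": 0, "grip": 1},
    {"dp": [-0.0064, -0.0002, 0], "roll": 0, "grip": 1},
    {"dp": [-0.0033, 0, 0], "roll": 0, "grip": 1},
    {"dp": [0, 0, 0], "roll": 0, "grip": 1}
  ]
}}

```text
time_s: 21.22
ee_pos: [0.5779, -0.1122, 0.204]
eef_rot: [-1.571, 0.0, 0.043]
force: [1.3, 3.4, 2.8]
grip_width: 0.0212
```

Run:
```python
from h import *
o=ctrl.get_obs();print(o['ee_pos'],o['force'],o['moment'],o['grip_width'],o['eef_rot'])
s=snap('scene','s9');t=snap('top','t9');w=snap('wrist','w9')
S=imaging.camera_info('scene');T=imaging.camera_info('top')
for tl in(-.05,0,.05):
  D=dockpts(SEAT,YAW,tl,2.04);print(tl,[((proj(T,D[n])-[320,160]+.5)*3.2-.5).round(1) for n in('b1','b2','foot','piv')])
c=np.zeros((600,800,3),np.uint8)
c[:400,:400]=cv2.resize(t[160:285,320:445],(400,400),interpolation=cv2.INTER_CUBIC)
c[:400,400:]=cv2.resize(s[140:260,310:430],(400,400),interpolation=cv2.INTER_CUBIC)
c[400:,:266]=cv2.resize(w,(266,200)); c[400:,270:536]=cv2.resize(s,(266,200)); c[400:,540:740]=cv2.resize(t[150:275,140:265],(200,200))
cv2.imwrite('pics/c9.png',c)
```

```text
[ 0.57788041 -0.11220843  0.20400031] [1.26116327 3.38176253 2.78412914] [ 0.61098454 -0.6329985  -0.04225747] 0.02116221290039624 [-1.57058482e+00  3.83723123e-04  4.34395992e-02]
-0.05 [array([148.1, 131.6]), array([338. , 120.5]), array([241.7, 306.2]), array([227.3, 183.5])]
0 [array([149.1, 144. ]), array([339.1, 132.9]), array([239.5, 306.3]), array([227.3, 192. ])]
0.05 [array([150. , 156.5]), array([340. , 145.3]), array([237.2, 306.1]), array([227.2, 200.3])]
```

View pics/c9.png

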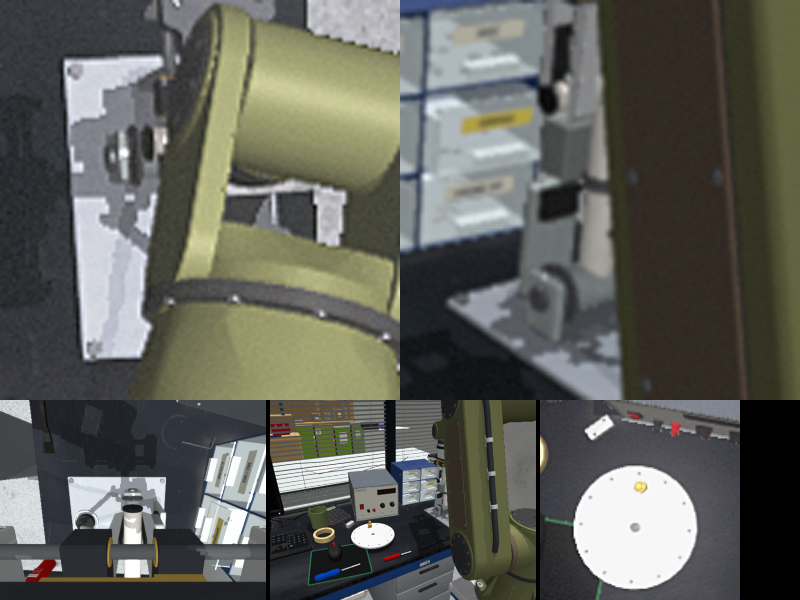

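Run:
```python
from h import *
S=imaging.camera_info('scene');i=imaging.camera_info('wrist')
for t in(-.05,0,.05):print(t,proj(S,dockpts(SEAT,YAW,t,2.04)['b1']))
D=dockpts(SEAT,YAW,0,2.04);print('foot',proj(i,D['foot']),'puck',proj(i,[*SEAT,.024]))
w=cv2.imread('pics/w9.png');u,v=proj(i,[*SEAT,.024]).astype(int)
g=cv2.cvtColor(w,cv2.COLOR_BGR2GRAY)[v-40:v+44:7,u-49:u+50:7];print(g)
o=ctrl.get_obs();print(o['time_s'],o['ee_pos'],o['force'],o['grip_width'])
```

```text
-0.05 [351.09459783 169.37627113]
0 [353.26603876 170.33611672]
0.05 [355.44808454 171.46742937]
foot [171.35858262 266.93124041] puck [177.34447879 259.68463831]
[[ 53  48  49 218 228 226 227 226 226 226 224 142 139 225 226]
 [ 50  51  48 178 225 227 227 226 228 222 142 145 227 226 226]
 [ 50  49  51 113 225 226 207 246 244 126 143 226 225 224 225]
 [ 49  51  46  69 226 245 142  29  33 121 234 225 226 226 213]
 [ 49  50  48  49 237 156  62  48  43  28 181 163 213 213 212]
 [ 51  48  50  51 251  65  49  41  53  58  24 250 224 224 228]
 [ 52  48  48  49 243  62  29  45  59  52  39 247 231 240 242]
 [ 53  53  55  54 243 106 177 142 114  88 211 217 225 226 226]
 [ 52  52  53  56  30  34  33  35  35  35  32  31  32  33  37]
 [ 55  57  54  30  31  35  34  32  33  32  33  33  30  34  31]
 [ 55  61  31  32  36  29  28  35  33  32  32  29  33  34  31]
 [ 55  36  33  35  33  35  33  35  35  32  34  32  33  32  32]]
21.375 [ 0.57813604 -0.11220583  0.20397411] [1.92800321 2.59049885 3.71530745] 0.02144721658921325
```

```bash
python3 -c "
from station import ctrl
print(ctrl.hand_in())"
```

```text
the job is handed in; nothing more can be done
None
```

The job is done and handed in at about 21 s of the 67 s allowed. The arm was still gripping the top bar at 20 N with the frame upright.

**What I did**
- **Puck:** I lifted it off the turntable and laid it in the ring. A close-up wrist picture after release showed it flat inside.
- **Kickstand:** I pushed it slowly past centre with closed fingers, using only about 3–4 N. It snapped down, and the contact force fell to about zero. The foot then showed within about 4 px of where the fully-down position should be.
- **Frame:** I gripped the bar about 45 mm to one side of its middle, clear of the tube and box, and swung it through the 0.30 rad arc.

**Last checks**
- **Upright:** The gripper's x position is within 1 mm of the upright position I calculated (about 0.005 rad of tilt). The one disagreement is the bar end in the scene camera. It showed 2 px to the side and 1 px above the prediction, which could mean up to about 0.05 rad. I trusted the gripper reading because the arm blocked most of that view.
- **Puck and kickstand:** The puck was still in its ring in the final wrist picture. The kickstand foot was mostly hidden behind the gripper by then, so after raising the frame I saw only part of it.
- **Weight and block:** In the final top view the weight stands on the disc and the block looks unmoved.

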